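# Clamp the sample block: slide the rod home and throw the cam lever

### The job

Secure the sample block in the bench clamp: by its rear knob, slide the rod forward until the rubber foot has pushed the block fully home against the fixed jaw and bears on it with light, springy pressure (the block is fragile, so push gently), then flip the cam lever over centre until it lies fully closed, so that the rod is locked. Leave everything else on the bench where it stands.

Things in the scene. Friction and masses are not known exactly. Their poses are not given: they have to be found in the camera images.
- stand: Bench plate clamp, fixed to the bench; aluminium base plate 275 x 160 x 12 mm. Origin at bench level; x axis runs along the sliding rod to the fixed jaw, z up, y to the left of x. In its frame (mm): plate x -105 to 170, y +-80; jaw bar's inner face x 150, top z 42; low side rails' inner faces y +-66, top z 26. The rod runs along x at z 36 and overhangs the bench at the rear (-x).
- tower (a point): Middle of the top of the grey clamp tower that the rod runs through: 78 mm above the bench, at stand x -65, y 0; tower 40 mm (x) by 50 mm (y). Two cheeks for the lever's pin rise to z 94 mm round stand y +15 mm. Axes as the stand.
- jaw (a point): Middle of the fixed jaw's inner face, 34 mm above the bench; axes as the stand. The block is home when its +x side lies against this face.
- block: Loose deep-well sample block, pale plastic, 85.5 mm (its x, along the rod) x 127.8 mm (its y) x 44 mm high, 0.15 to 0.31 kg, flat on the stand's plate between the rails (about 2 mm play each side), axes along the stand's. Origin under its centre. It starts 6 to 25 mm short of the jaw; sliding it takes 1 to 4 N. Thin walls: the foot must never press it with more than 15 N.
- block_center (a point): Centre of the sample block, half-way up (22 mm above its underside), 42.75 mm from the jaw's face when home.
- knob (a point): Centre of the grey upright cylindrical knob at the rod's rear end, 26 mm diameter, z 20 to 66 mm above the bench (this point: 43 mm); axes as the stand. It can be pushed on its rear (-x) side or grasped from above. It moves with the rod along the stand's x, and lies at stand x -215 mm when the rod is at its rear stop.
- rod: The 12 mm steel rod; origin = the stand's origin raised 36 mm, shifted along the stand's x by the rod's travel (0 to 95 mm). Lever open: it drags about 6 N and stays where left, keeping up to 5 N of foot pressure when the push is let go. Lever closed: held fast. At its front a screwed-out stem carries a 30 mm rubber foot (see point nose).
- nose (a point): Front end of the bare rod, on its axis; moves with the rod. The rubber foot in front of it sits on a spring of 4 N/mm (6 mm stroke). Its stem is screwed out by an unmeasured amount: the foot's face lies 27 to 43 mm ahead of this point. So how far to push must be felt: about 6 N while sliding, a little more while pushing the block, then rising steadily once the block is home.
- cam_lever (a joint): Angle of the flat steel cam lever on the tower, rad: 0 = standing open (5 degrees beyond upright, leaning to the stand's +y), where it starts; grows as it swings over to the stand's -y; 1.65 = fully closed on its stop, level across the tower. A spring resists with up to about 0.5 N m (most at 0.6 to 1.0 rad) and throws it back open if let go early; past the centre, 1.35, it snaps home and stays.
- lever_pin (a point): Centre of the cam lever's hinge pin, 88 mm above the bench, hinge axis along the stand's x. The lever is 87 mm long from the pin, 18 mm wide, 7 mm thick; its last 26 mm are 22 mm wide and 9 mm thick. Axes: as the stand when the lever is at 0, turning with it.
- lever_tip (a point): Point on the lever's middle line, 80 mm from the pin, 7 mm short of its end. Moves on an arc about the pin.
- screwdriver: Screwdriver with black handle lying beside the stand; leave it alone. Origin under its middle, on the bench, x along it.
- jar: White closed jar, 48 mm diameter, 75 mm tall, beside the stand; leave it alone. Origin under its centre.
- handset: Orange hand-held meter, 50 x 105 x 22 mm; leave it alone. Origin under its centre.
- tip_box: Pale box with clear lid, 82 x 117 x 60 mm; leave it alone. Origin under its centre.
- mug: White mug, 80 mm diameter, 90 mm tall; leave it alone. Origin under its centre.
- wash_bottle: White bottle, 60 mm diameter, 150 mm tall; leave it alone. Origin under its centre.
- mouse: Black round computer mouse, 66 mm across, 35 mm high; leave it alone. Origin under its centre.
There are look-alikes about, which are no part of the job. What is shaped like the block but green or orange is not meant.

How it is judged:
On the way, in this order (a step that is already met when the one before it is completed fails the run):
1. with the lever still open, the rod's foot has pushed the block home against the jaw and bears on it (x of block_center in the frame of jaw above -0.0447 m and contact force between rod and block above 1 N and value of joint cam_lever below 0.8 rad), for 0.3 s.
2. the cam lever is over centre and fully closed (value of joint cam_lever above 1.56 rad), for 0.2 s.
At the end, for the whole second after the job is handed in: The block lies flat within 2 mm of the fixed jaw and at rest, the foot presses it with more than 1 N, and the cam lever is fully closed (over 1.56 of 1.65 rad) (x of block_center in the frame of jaw above -0.0447 m and contact force between rod and block above 1 N and value of joint cam_lever above 1.56 rad and linear speed of block below 0.01 m/s and z of block_center in the frame of stand below 0.038 m); the robot touches nothing.
It fails at once if the foot presses the fragile block with more than 15 N (contact force between rod and block above 15 N).
It fails at once if a bystander is moved by more than 15 mm (distance of any of screwdriver, jar, handset, tip_box, mug, wash_bottle, mouse from where it was at the start of the episode above 0.015 m).
It also fails if it takes over 54 s, if anything falls off the work surface, if the arm or the gripper's body presses on something with over 40 N, if the wrist force passes 120 N, or if a joint passes its speed limit or range.

### The arm

A 6-joint arm with a two-finger parallel gripper is mounted at the origin on the work surface. World frame = base frame: x ahead of the robot, y to its left, z up, the work surface at z = 0. Lengths are in m, angles in rad, forces in N, time in s.
With the tool pointing down it reaches from about 0.275 to 0.725 m from the base axis. Payload 15.9 kg.
Tool frame: the origin (TCP) lies between the finger pads; the fingertips stand 17 mm ahead of it and the grasp point (between the pads) lies 2 mm behind it (arm.nose_length is the z of the fingertips in the tool frame, in m); z points along the fingers, y is the line along which they close (so a half turn about z gives the same grasp; the last joint's range is limited). The gripper opens to 85 mm and grips with 20 to 120 N. Pads are 22 mm wide; open, the fingers measure 114 mm over their backs; the gripper's body (76 mm by 85 mm) begins 54 mm behind the grasp point. The pads swing forward as they close: fully open they stand 13 mm farther back than shut.
Start: joints at [-1.231, 0.213, -0.034, 1.323, 0, 1.571], TCP at [0.167, -0.471, 0.248] pointing down, gripper open.
Joint ranges: [-2.98, 2.98], [-0.74, 1.72], [-1.14, 1.35], [-2.1, 2.04], [-1.57, 1.44], [-3.14, 3.14]. Speed limits (rad/s): [1.89, 1.89, 2.39, 2.57, 3.14, 3.14].

### API

Orientations are given as a 3x3 rotation matrix whose columns are the frame's x, y, z axes.
In Python, from cell import arm gives the robot as it stands.
- The arm moves only by the shell command python3 -m creep 'ROWS' [FORCE]. ROWS is JSON, a list of rows, each a list of 7 numbers: the shift along the tool's x, y, z in units of 25 mm (1.0 is 25 mm), then the turn, a rotation vector about the tool's x, y, z in units of 10 degrees (1.0 is 10 degrees), then the opening, from -1 (shut) to 1 (fully open). In form: [[tx, ty, tz, ax, ay, az, jaw], ...]. A call has 1 to 12 rows; each row is the pose to reach, as a shift and turn from the pose commanded when the call began, along the tool's axes at that moment; what a row does not reach only later rows make up. A row lasts 1/8 s, in which the tool goes at most 62.5 mm and 10.7 degrees, less where a joint would pass 70% of its speed; a pose out of reach is approached as far as the arm can. A call with a gripper value outside its range is refused whole. The fingers move at their own pace and stop on an object; FORCE is the grip in N (left out, the last holds). Time passes only in rows, so rows that repeat a pose let the fingers close. It gives the time, the measured TCP pose, the force, the opening and the grip force at its end, in the units of the state.
- arm.state(): the state, without advancing time (a new reading comes with each control period).
- arm.grab_frame(name): name is "scene" or "top"; returns a dict with "image" (400x640x3 uint8, red, green, blue), "fov_y" (degrees; the focal length in pixels is half the picture's height over the tangent of half this angle, whatever the lens; pixels are square), "cx", "cy" (the principal point, pixels), "R" (3x3) and "t" (3): a world point X has camera coordinates R X + t. Camera axes: x right, y down, z forward; pixel columns grow to the right and rows downward; lengths in m; the calibration is good to about 2 mm. A picture is of the moment at which its call begins. There is no depth.
- arm.hand_in(): hands the job in; it is judged then, once.
Trained networks look in a picture, given as the dict that the camera call returned (one of the last four; its "shot" number tells which), for a name from the list of things; names that differ only in an ending like _2 or _b are one class to them, and where a whole thing is asked for, a point or a joint stands for the part that bears it (a point fixed in the world has none). Each returns a list of dicts, best first, with "conf" (0 to 1); they miss things now and then, are a little off and sometimes report something else, mostly with a low value. They report only what shows in the picture. A call takes as long as a camera call. They do not tell look-alikes from the thing itself.
- arm.find_in(picture, name): "uv" ([column, row] in pixels, amid what is visible of it).
- arm.outline_of(picture, name): "mask" (400x640 bool, what is visible of it) and "uv" ([column, row] in pixels, amid what is visible of it).
- arm.tip_of(picture, name): "uv" ([column, row] in pixels: a listed point, or the origin of a listed thing).
The state is a dict: "t": time; "qpos": joint angles; "qvel": joint speeds; "tau": joint torques, N m; "position": TCP position; "tool_rot": TCP orientation; "contact_force": force on the tool from outside, world axes, zero at the start; "moment": the same for the moment, N m; "finger_gap": opening from 0.0 (shut) to 1.0 (fully open); "finger_force": force on a finger pad.
Only numpy, scipy, OpenCV 4.12 (cv2) and the standard library are available. Lean on these libraries where they do the work, as an engineer would, in place of code of your own. Each camera call takes 0.05 s, during which the arm holds its last target. There are 200 camera calls.

## Working session

There is one attempt and no reset: what is moved stays moved. The work goes in short steps, Python scripts to look and compute and a shell command to move; the robot and the scene stay as the last step left them, time stands still between calls to the robot, and variables do not carry over. Pictures are saved under pics/ and viewed, at most 10 in all, crops included, and the job is handed in when it is done.

```bash
mkdir -p pics; ls
cat > h.py <<'E'
import numpy as np,cv2
from cell import arm
def K(p):
    f=200/np.tan(np.radians(p["fov_y"])/2); return f
def ray(p,uv):
    f=K(p); d=np.array([(uv[0]-p["cx"])/f,(uv[1]-p["cy"])/f,1.]); R=np.array(p["R"]);t=np.array(p["t"])
    return -R.T@t, R.T@d
def atz(p,uv,z):
    c,d=ray(p,uv); return c+d*(z-c[2])/d[2]
def tri(a,b):
    A=[];B=[]
    for p,uv in(a,b):
        c,d=ray(p,uv); d=d/np.linalg.norm(d);M=np.eye(3)-np.outer(d,d);A.append(M);B.append(M@c)
    x=np.linalg.solve(sum(A),sum(B)); return x
def proj(p,X):
    c=np.array(p["R"])@X+p["t"]; return np.array([p["cx"],p["cy"]])+K(p)*c[:2]/c[2]
E
python3 - <<'E'
from h import *
np.set_printoptions(precision=4,suppress=True)
S=arm.grab_frame("scene");T=arm.grab_frame("top")
for n,p in(("s",S),("t",T)):
    cv2.imwrite(f"pics/{n}0.png",p["image"][:,:,::-1])
    c,_=ray(p,(320,200)); print(n,c,p["fov_y"])
for k in "tower jaw block_center knob nose lever_pin lever_tip stand".split():
    for n,p in(("s",S),("t",T)):
        print(k,n,[(np.round(d["uv"],1).tolist(),round(d["conf"],2)) for d in arm.tip_of(p,k)[:3]])
print(arm.state())
E
```

```text
pics
s [ 1.6786 -0.2691  1.209 ] 43.9171556212672
t [0.4229 0.0017 1.6923] 42.65056593850412
tower s [([356.3, 226.5], 0.89), ([262.9, 300.1], 0.18)]
tower t [([287.2, 170.2], 0.83), ([237.7, 185.6], 0.38)]
jaw s [([403.8, 209.9], 0.74), ([374.8, 224.3], 0.5), ([318.7, 246.5], 0.38)]
jaw t []
block_center s [([399.4, 164.9], 0.78), ([425.5, 192.1], 0.74), ([269.3, 211.1], 0.56)]
block_center t [([239.8, 185.9], 0.93), ([195.0, 263.8], 0.88), ([364.9, 229.9], 0.87)]
knob s [([319.9, 244.1], 0.84)]
knob t [([325.9, 163.1], 0.59)]
nose s [([363.9, 228.6], 0.55)]
nose t [([272.8, 176.4], 0.52), ([449.9, 150.9], 0.28)]
lever_pin s [([355.2, 221.3], 0.54), ([347.9, 199.1], 0.41), ([193.3, 297.0], 0.31)]
lever_pin t [([287.3, 175.1], 0.59)]
lever_tip s [([350.4, 201.2], 0.46)]
lever_tip t [([285.1, 174.8], 0.61)]
stand s [([371.7, 235.0], 0.82)]
stand t []
{'t': 0.9, 'qpos': array([-1.231 ,  0.2129, -0.0344,  1.3235, -0.    ,  1.5708]), 'qvel': array([-0.0013,  0.0001, -0.0001, -0.0008, -0.001 ,  0.    ]), 'tau': array([  0.0018, -68.5949,  48.7336,   0.0012,  -0.0002,  -0.    ]), 'position': array([ 0.1667, -0.4714,  0.2483]), 'tool_rot': array([[ 0.9428,  0.3333, -0.    ],
       [ 0.3333, -0.9428, -0.    ],
       [-0.    , -0.    , -1.    ]]), 'contact_force': array([-0.5858,  0.4399,  0.4776]), 'moment': array([-0.0449,  0.0286, -0.0094]), 'finger_force': 0.0, 'finger_gap': 1.003814180026383}
```

View pics/s0.png

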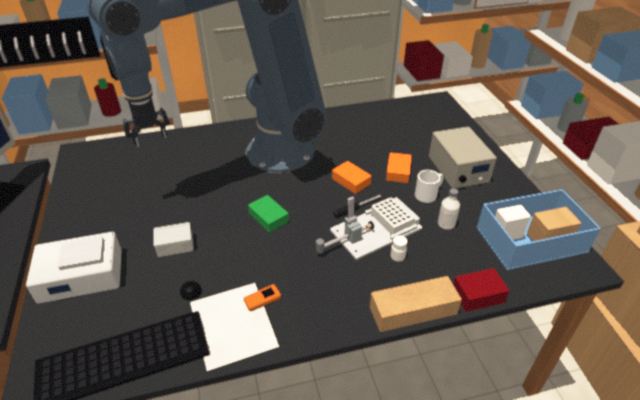

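View pics/t0.png

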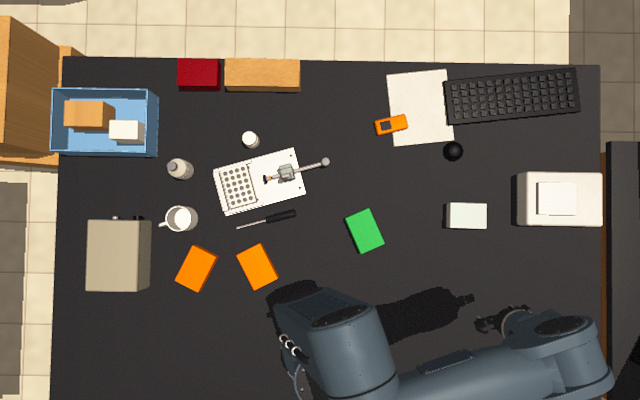

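The scene shows the stand at about (372,232) and its knob at (320,245). The top view has the knob at (325,162), tower (285,172), white block (238,186), jar (250,139) and screwdriver (268,219). The look-alikes are green (364,230) and orange (196,268), (257,267). The meant block is the pale one on the clamp plate at (238,186). I'll confirm it in an enlarged crop.

Run:
```python
from h import *
np.set_printoptions(precision=4,suppress=True)
S=arm.grab_frame("scene");T=arm.grab_frame("top")
a=cv2.resize(T["image"][120:240,200:350],None,fx=5,fy=5,interpolation=cv2.INTER_CUBIC)
cv2.imwrite("pics/t1.png",a[:,:,::-1])
b=cv2.resize(S["image"][165:275,300:450],None,fx=5,fy=5,interpolation=cv2.INTER_CUBIC)
cv2.imwrite("pics/s1.png",b[:,:,::-1])
# plate: bright pixels in top view
hsv=cv2.cvtColor(T["image"],cv2.COLOR_RGB2HSV)
m=(hsv[...,2]>110).astype(np.uint8); m[:, :205]=0;m[:,345:]=0;m[:145]=0;m[225:]=0
n,l,st,c=cv2.connectedComponentsWithStats(m); print(st[1:][st[1:,4]>100])
for k in("stand","block","knob","tower","cam_lever"):
    for n,p in(("s",S),("t",T)):
        for d in arm.outline_of(p,k)[:4]:
            mm=d["mask"].astype(np.uint8); pts=cv2.findNonZero(mm)
            r=cv2.minAreaRect(pts); print(k,n,round(d["conf"],2),np.round(d["uv"],1),mm.sum(),cv2.boxPoints(r).round(1).tolist())
```

```text
[[ 213  147  108   69 4207]]
stand s 0.79 [363.2 233.9] 2231 [[316.0, 199.0], [420.0, 199.0], [420.0, 258.0], [316.0, 258.0]]
stand t 0.7 [271.9 179.8] 3185 [[211.0, 170.0], [323.0, 138.0], [336.6000061035156, 185.5], [224.60000610351562, 217.5]]
block s 0.87 [390.5 214.4] 944 [[367.5, 210.5], [386.5, 191.5], [415.5, 220.5], [396.5, 239.5]]
block s 0.81 [265. 213.] 933 [[243.8000030517578, 209.60000610351562], [261.79998779296875, 189.60000610351562], [291.8999938964844, 216.6999969482422], [273.8999938964844, 236.6999969482422]]
block s 0.76 [400.1 165.1] 620 [[385.70001220703125, 180.39999389648438], [388.79998779296875, 152.60000610351562], [411.29998779296875, 155.10000610351562], [408.20001220703125, 182.89999389648438]]
block s 0.73 [351.6 180.8] 848 [[327.3999938964844, 176.5], [340.79998779296875, 156.0], [374.6000061035156, 178.0], [361.20001220703125, 198.5]]
block t 0.97 [365.6 231. ] 1082 [[344.1000061035156, 217.10000610351562], [369.0, 206.39999389648438], [385.1000061035156, 243.8000030517578], [360.1000061035156, 254.5]]
block t 0.82 [236.7 187.1] 1068 [[220.300003051
[... 986 characters left out ...]
999969482422], [328.5, 274.6000061035156]]
tower t 0.62 [274.  178.7] 2838 [[212.1999969482422, 169.10000610351562], [322.3999938964844, 139.89999389648438], [334.8999938964844, 187.0], [224.60000610351562, 216.1999969482422]]
cam_lever s 0.49 [351.1 204.4] 163 [[348.0, 197.0], [354.0, 197.0], [354.0, 221.0], [348.0, 221.0]]
cam_lever t 0.73 [453.7 153.4] 302 [[440.5, 151.5], [453.5, 138.5], [467.0, 152.0], [454.0, 165.0]]
cam_lever t 0.65 [275.1 180.7] 3109 [[211.3000030517578, 170.0], [323.0, 138.60000610351562], [336.3999938964844, 186.1999969482422], [224.6999969482422, 217.60000610351562]]
cam_lever t 0.54 [286.  174.5] 42 [[283.0, 173.0], [290.0, 173.0], [290.0, 179.0], [283.0, 179.0]]
```

View pics/t1.png

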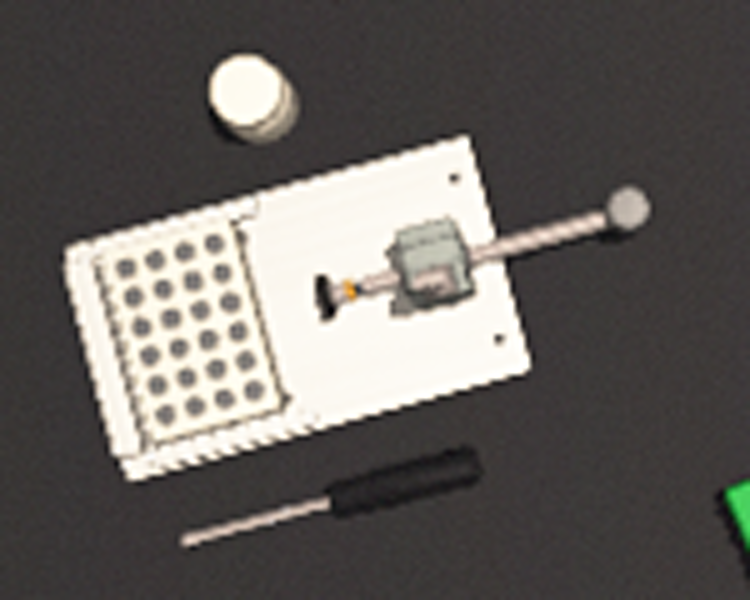

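View pics/s1.png

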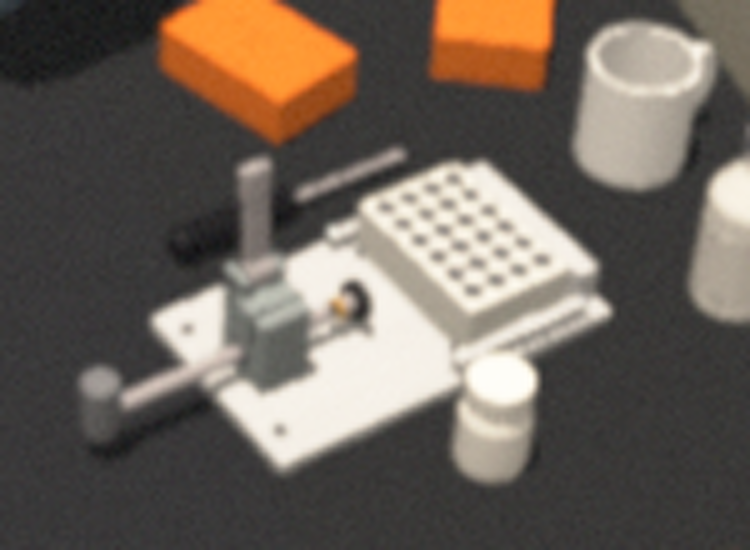

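The crop confirms it: the pale block with dark wells sits between the rails. The knob top is at pixel (325.6,161.6), the lever stands upright on the tower, and the jar lies on the stand's -y side.

```bash
cat >> h.py <<'E'
from scipy.optimize import least_squares
E
python3 - <<'E'
from h import *
np.set_printoptions(precision=4,suppress=True)
S=arm.grab_frame("scene");T=arm.grab_frame("top")
t=lambda u,v:(200+u/5,120+v/5); s=lambda u,v:(300+u/5,165+v/5)
# (cam,uv,stand point)
obs=[(T,t(468,137),(-105,-80,12)),(T,t(530,368),(-105,80,12)),(T,t(133,480),(170,80,12)),(T,t(65,248),(170,-80,42)),
 (S,s(283,470),(-105,-80,12)),(S,s(152,322),(-105,80,12)),(S,s(610,312),(170,-80,12))]
def P(q,X):
    c,d=np.cos(q[2]),np.sin(q[2]);X=np.array(X)/1000
    return np.array([q[0]+c*X[0]-d*X[1],q[1]+d*X[0]+c*X[1],X[2]])
f=lambda q:np.concatenate([proj(p,P(q,X))-uv for p,uv,X in obs])
r=least_squares(f,[.5,.15,1.83],loss="soft_l1");q=r.x
print(q,np.degrees(q[2]));print(f(q).reshape(-1,2))
inv=lambda X:((np.array([[np.cos(q[2]),np.sin(q[2])],[-np.sin(q[2]),np.cos(q[2])]])@(X[:2]-q[:2]))*1000).round(1)
print("knob t",inv(atz(T,t(628,208),.066)), "s",inv(atz(S,s(102,378),.066)))
for n,p in(("s",S),("t",T)):
    for k,z in(("knob",.043),("tower",.078),("lever_pin",.088),("lever_tip",.168),("nose",.036)):
        print(n,k,[inv(atz(p,d["uv"],z)) for d in arm.tip_of(p,k)[:1]])
print("foot face t",inv(atz(T,t(317,297),.036)),"block rear t",inv(atz(T,t(264,317),.056)),"block front t",inv(atz(T,t(120,350),.056)))
print("lever top s",inv(atz(S,s(256,165),.17)))
print("jar",inv(atz(T,t(248,90),.075)))
np.save("q.npy",q)
for n,X in(("knobrear",(-252,0,0)),("tower",(-65,0,0)),("pin",(-65,15,0)),("lv start",(-65,70,0))): print(n,P(q,X))
E
```

```text
[0.5518 0.1961 1.8716] 107.23496061079601
[[-0.5614 -1.4079]
 [ 0.518  -1.0556]
 [-0.6261 -0.0641]
 [-2.3053 -1.2559]
 [-0.7934 -1.5487]
 [-1.4637 -1.3412]
 [-0.9733 -1.548 ]]
knob t [-192.2    5.4] s [-189.5    0.6]
s knob [array([-205.5,    1.1])]
s tower [array([-75.8, -17. ])]
s lever_pin [array([-61.1,   7.6])]
s lever_tip [array([-68.5,  13.9])]
s nose [array([-22.5,  -8.9])]
t knob [array([101.3,  -5.1])]
t tower [array([-68.6,  -4.4])]
t lever_pin [array([-73.7,   8.3])]
t lever_tip [array([-64.5,  29. ])]
t nose [array([-11.9,   3.7])]
foot face t [16.8  1.4] block rear t [50.9  6.4] block front t [145.2   1. ]
lever top s [-59.4  22.7]
jar [  18.8 -133.3]
knobrear [ 0.6265 -0.0446  0.    ]
tower [0.5711 0.134  0.    ]
pin [0.5567 0.1296 0.    ]
lv start [0.5042 0.1133 0.    ]
```

Run:
```python
from h import *
np.set_printoptions(precision=4,suppress=True)
S=arm.grab_frame("scene");T=arm.grab_frame("top")
t=lambda u,v:(199.6+u/5,119.6+v/5); s=lambda u,v:(299.6+u/5,164.6+v/5)
obs=[(T,t(468,137),(-105,-80,12)),(T,t(530,368),(-105,80,12)),(T,t(133,480),(170,80,12)),
 (S,s(283,470),(-105,-80,12)),(S,s(152,322),(-105,80,12)),(S,s(610,312),(170,-80,12)),
 (T,t(628,208),(-1,0,66)),(S,s(102,378),(-1,0,66)),(S,s(257,160),(-65,22.6,174.7))]
def P(q,X):
    c,d=np.cos(q[2]),np.sin(q[2]);X=np.array(X)/1000
    if X[0]==-.001: X[0]=q[3]
    return np.array([q[0]+c*X[0]-d*X[1],q[1]+d*X[0]+c*X[1],X[2]])
f=lambda q:np.concatenate([proj(p,P(q,X))-uv for p,uv,X in obs])
r=least_squares(f,[.5,.15,1.83,-.2],loss="soft_l1");q=r.x
print(q,np.degrees(q[2]));print(f(q).reshape(-1,2))
np.save("q.npy",q)
x=np.array([np.cos(q[2]),np.sin(q[2]),0]);st=arm.state();R=st["tool_rot"]
for n,X in(("knob",(-1,0,43)),("behind",(q[3]*1000-45,0,47)),("lv start",(-65,55,160))):
    W=P(q,X);print(n,W,"rows",(R.T@(W-st["position"])/.025).round(2))
print("yaw turn world",np.degrees(q[2]-np.arctan2(R[1,0],R[0,0])))
```

```text
[ 0.5519  0.1978  1.8575 -0.1923] 106.42654677080604
[[-0.2315 -0.6994]
 [ 0.1864 -0.1577]
 [-1.2747 -0.3038]
 [-0.4295 -1.3898]
 [-0.532  -1.3961]
 [ 0.1015 -0.6916]
 [-0.3504 -0.442 ]
 [-0.1529  0.2287]
 [-0.7274  0.6387]]
knob [0.6062 0.0134 0.043 ] rows [ 23.04 -12.42   8.21]
behind [ 0.619  -0.0298  0.047 ] rows [ 22.95 -10.63   8.05]
lv start [0.5175 0.1199 0.16  ] rows [ 21.11 -17.62   3.53]
yaw turn world 86.95882049218689
```

```bash
python3 -m creep '[[2,-1,0,0,0,-0.8,-1],[4,-2,0,0,0,-1.6,-1],[6,-3,0,0,0,-2.4,-1],[8,-4,0,0,0,-3.2,-1],[10.3,-5,0,0,0,-4,-1],[12.6,-6,0,0,0,-4.8,-1],[14.9,-7,0,0,0,-5.6,-1],[17.2,-8,0,0,0,-6.4,-1],[19.2,-9,0,0,0,-7.2,-1],[21.2,-9.8,0,0,0,-8,-1],[22.95,-10.63,0,0,0,-8.7,-1],[22.95,-10.63,0,0,0,-8.7,-1]]' 60
cat > rel.py <<'E'
from h import *
import sys
np.set_printoptions(precision=3,suppress=True)
q=np.load("q.npy");st=arm.state();c,d=np.cos(q[2]),np.sin(q[2]);A=np.array([[c,d,0],[-d,c,0],[0,0,1]])
print("stand-frame TCP mm",A@(st["position"]-[q[0],q[1],0])*1000,"yaw err deg",np.degrees(q[2]-np.arctan2(st["tool_rot"][1,0],st["tool_rot"][0,0])),"F stand",A@st["contact_force"],"gap",st["finger_gap"],"t",st["t"],"q",st["qpos"])
E
python3 rel.py
```

```text
t: 3.7
position: [0.6205, -0.0272, 0.2471]
tool_rot: [[-0.288, 0.958, -0.001], [0.958, 0.288, 0.0], [0.001, -0.001, -1.0]]
contact_force: [-0.2, 0.4, -0.8]
finger_gap: 0.001
finger_force: 0.0
stand-frame TCP mm [-235.215   -2.189  247.071] yaw err deg -0.30772246227916406 F stand [ 0.466  0.095 -0.836] gap 0.0014268555052057603 t 3.7 q [-0.044  0.477  0.335  1.43   0.     1.235]
```

```bash
python3 -m creep '[[0,-0.1,2,0,0,0,-1],[0,-0.1,4,0,0,0,-1],[0,-0.1,6,0,0,0,-1],[0,-0.1,7.5,0,0,0,-1],[0,-0.1,8,0,0,0,-1],[0,-0.1,8,0,0,0,-1]]'; python3 rel.py
python3 - <<'E'
from h import *
S=arm.grab_frame("scene")
cv2.imwrite("pics/s2.png",cv2.resize(S["image"][165:275,270:420],None,fx=5,fy=5,interpolation=cv2.INTER_CUBIC)[:,:,::-1])
E
```

```text
t: 4.45
position: [0.6165, -0.0307, 0.0487]
tool_rot: [[-0.283, 0.959, -0.0], [0.959, 0.283, -0.0], [-0.0, -0.0, -1.0]]
contact_force: [-0.0, 0.3, 0.6]
finger_gap: -0.001
finger_force: 0.0
stand-frame TCP mm [-237.456    2.65    48.691] yaw err deg 0.0027249838934410332 F stand [ 0.253 -0.044  0.575] gap -0.0008856056519536666 t 4.45 q [-0.05   0.556 -0.05   0.965 -0.     1.234]
```

View pics/s2.png

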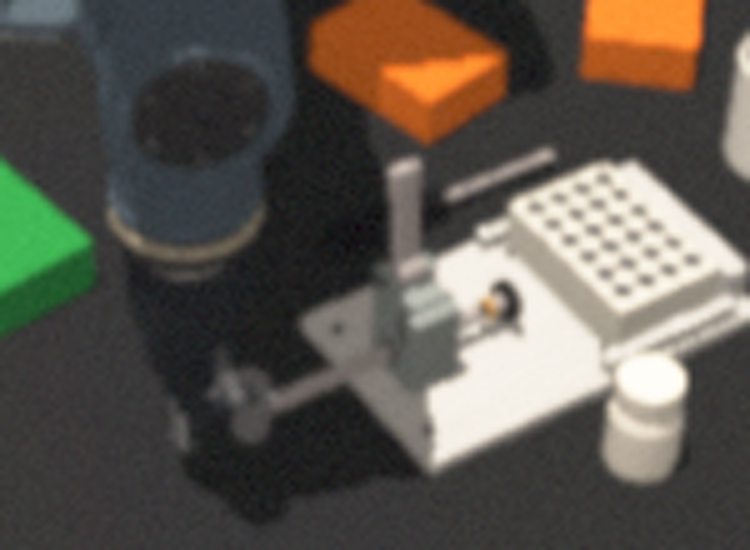

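The closed gripper stands behind the knob (crop 245,410) and the path ahead is clear. Next is a gentle advance.

```bash
python3 -m creep '[[0.1,0,0,0,0,0,-1],[0.2,0,0,0,0,0,-1],[0.3,0,0,0,0,0,-1],[0.4,0,0,0,0,0,-1],[0.5,0,0,0,0,0,-1],[0.6,0,0,0,0,0,-1],[0.7,0,0,0,0,0,-1],[0.8,0,0,0,0,0,-1],[0.9,0,0,0,0,0,-1],[1.0,0,0,0,0,0,-1],[1.1,0,0,0,0,0,-1],[1.2,0,0,0,0,0,-1]]'; python3 rel.py
```

```text
t: 6.0
position: [0.6082, -0.0021, 0.0483]
tool_rot: [[-0.283, 0.959, 0.0], [0.959, 0.283, -0.001], [-0.001, -0.0, -1.0]]
contact_force: [1.4, -6.4, -1.6]
finger_gap: 0.0
finger_force: 3.1
stand-frame TCP mm [-207.712    2.467   48.311] yaw err deg -0.00822432225713328 F stand [-6.528  0.438 -1.573] gap 0.00042433612820470487 t 6.0 q [-0.003  0.539 -0.08   0.952 -0.001  1.281]
```

```bash
python3 -m creep '[[0.08,0,0,0,0,0,-1],[0.16,0,0,0,0,0,-1],[0.24,0,0,0,0,0,-1],[0.32,0,0,0,0,0,-1],[0.4,0,0,0,0,0,-1],[0.48,0,0,0,0,0,-1],[0.56,0,0,0,0,0,-1],[0.64,0,0,0,0,0,-1],[0.72,0,0,0,0,0,-1],[0.8,0,0,0,0,0,-1],[0.88,0,0,0,0,0,-1],[0.96,0,0,0,0,0,-1]]'; python3 rel.py
python3 - <<'E'
from h import *
S=arm.grab_frame("scene")
cv2.imwrite("pics/s3.png",cv2.resize(S["image"][165:275,300:450],None,fx=5,fy=5,interpolation=cv2.INTER_CUBIC)[:,:,::-1])
E
```

```text
t: 7.5
position: [0.6014, 0.0209, 0.0483]
tool_rot: [[-0.283, 0.959, 0.0], [0.959, 0.283, -0.001], [-0.001, -0.0, -1.0]]
contact_force: [1.9, -5.3, -0.6]
finger_gap: 0.002
finger_force: 3.0
stand-frame TCP mm [-183.684    2.475   48.341] yaw err deg -0.012200947015992092 F stand [-5.66  -0.325 -0.63 ] gap 0.0021015691284718718 t 7.5 q [ 0.035  0.527 -0.1    0.944 -0.001  1.319]
```

View pics/s3.png

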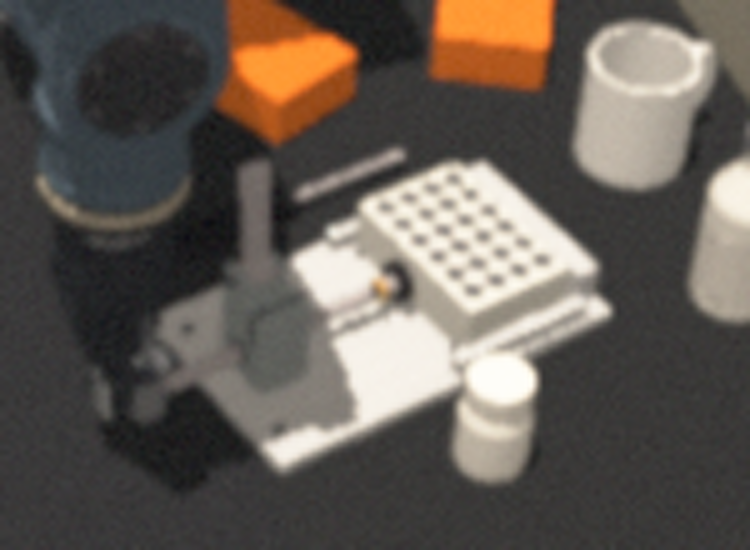

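The foot (398,283) has nearly reached the block. From here I advance slowly and watch the force.

```bash
f(){ grep contact_force; }
for i in 1; do python3 -m creep '[[0.04,0,0,0,0,0,-1],[0.08,0,0,0,0,0,-1],[0.12,0,0,0,0,0,-1],[0.16,0,0,0,0,0,-1],[0.2,0,0,0,0,0,-1],[0.24,0,0,0,0,0,-1]]'|f; done; python3 rel.py
python3 -m creep '[[0.04,0,0,0,0,0,-1],[0.08,0,0,0,0,0,-1],[0.12,0,0,0,0,0,-1],[0.12,0,0,0,0,0,-1]]' |f; python3 rel.py
```

```text
contact_force: [1.4, -5.8, -0.9]
stand-frame TCP mm [-177.715    2.503   48.308] yaw err deg -0.012690919985428427 F stand [-6.     0.265 -0.888] gap 0.0021092789102173195 t 8.3 q [ 0.045  0.524 -0.104  0.942 -0.001  1.329]
contact_force: [1.8, -5.8, -0.6]
stand-frame TCP mm [-174.754    2.526   48.317] yaw err deg -0.009939377766412865 F stand [-6.092 -0.088 -0.551] gap -0.00019744333188556515 t 8.8 q [ 0.05   0.523 -0.107  0.941 -0.001  1.334]
```

```bash
python3 -m creep '[[0.04,0,0,0,0,0,-1],[0.08,0,0,0,0,0,-1],[0.12,0,0,0,0,0,-1]]' >/dev/null; python3 rel.py|cut -c1-140
```

```text
stand-frame TCP mm [-171.864    2.502   48.335] yaw err deg -0.0030109205855037213 F stand [-7.347 -0.18  -0.757] gap 0.0031265925934951984
```

```bash
python3 -m creep '[[0.04,0,0,0,0,0,-1],[0.08,0,0,0,0,0,-1]]' >/dev/null; python3 rel.py|cut -c1-140
```

```text
stand-frame TCP mm [-169.845    2.506   48.312] yaw err deg -0.0048116027313868485 F stand [-6.869 -0.485 -1.02 ] gap -0.0018248691459788033
```

```bash
python3 -m creep '[[0.04,0,0,0,0,0,-1],[0.08,0,0,0,0,0,-1]]' >/dev/null; python3 rel.py|cut -c1-140
```

```text
stand-frame TCP mm [-167.857    2.529   48.317] yaw err deg -0.002609748159331552 F stand [-6.631  0.416 -0.964] gap 0.0006744064675196003 t
```

```bash
python3 -m creep '[[0.04,0,0,0,0,0,-1],[0.08,0,0,0,0,0,-1]]' >/dev/null; python3 rel.py|cut -c1-140
```

```text
stand-frame TCP mm [-166.287    2.521   48.329] yaw err deg 0.008761969783129903 F stand [-11.702  -0.266  -0.378] gap -0.000889313176602884
```

```bash
python3 -m creep '[[0.04,0,0,0,0,0,-1],[0.06,0,0,0,0,0,-1]]' >/dev/null; python3 rel.py|cut -c1-140;  python3 - <<'E'
from h import *
S=arm.grab_frame("scene")
cv2.imwrite("pics/s4.png",cv2.resize(S["image"][165:275,300:450],None,fx=5,fy=5,interpolation=cv2.INTER_CUBIC)[:,:,::-1])
E
```

```text
stand-frame TCP mm [-165.35     2.489   48.375] yaw err deg 0.03110398348472773 F stand [-15.163   0.358  -2.527] gap -0.0008688563423715084
```

View pics/s4.png

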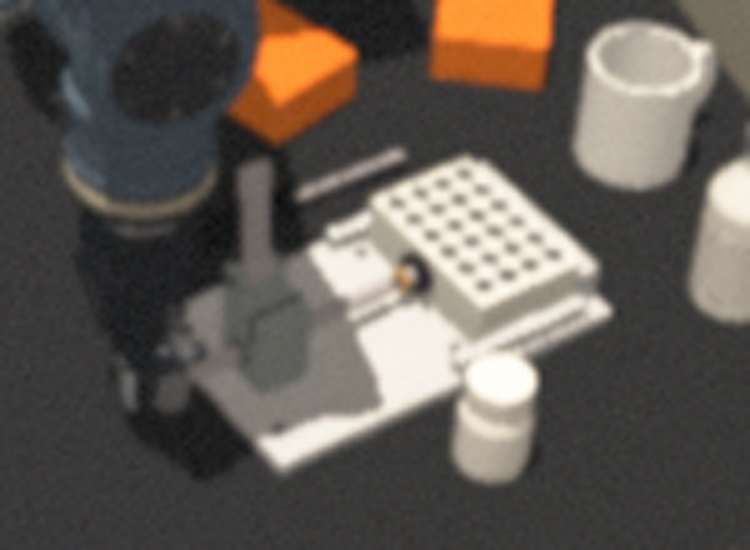

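Force rises at about 3.7 N/mm, matching the 4 N/mm spring. The block, seen shifted towards the jaw, is home with about 9 N of foot pressure. Now back off, rise, and go round to the lever's +y side.

```bash
python3 -m creep '[[0,0,0,0,0,0,-1],[0,0,0,0,0,0,-1],[-0.1,0,0,0,0,0,-1],[-0.5,0,0,0,0,0,-1],[-1.4,0,0,0,0,0,-1],[-1.4,0,-2,0,0,0,-1],[-1.4,-0.5,-4,0,0,0,-1],[-1.4,-1.6,-4.8,0,0,0,-1],[-1.4,-2.5,-4.8,0,0,0,-1],[0.6,-2.5,-4.8,0,0,0,-1],[2.6,-2.5,-4.8,0,0,0,-1],[4,-2.5,-4.8,0,0,0,-1]]'>/dev/null; python3 -m creep '[[0,0,0,0,0,0,-1],[0,0,0,0,0,0,-1]]'>/dev/null; python3 rel.py
python3 - <<'E'
from h import *
S=arm.grab_frame("scene");T=arm.grab_frame("top")
a=cv2.resize(S["image"][165:275,300:450],None,fx=5,fy=5,interpolation=cv2.INTER_CUBIC)
cv2.imwrite("pics/s5.png",a[:,:,::-1])
E
```

```text
stand-frame TCP mm [-64.672  64.818 168.368] yaw err deg -0.022608440002774878 F stand [-0.064 -0.003 -0.425] gap -0.0038167323688394583 t 11.975 q [ 0.227  0.284 -0.145  1.141 -0.     1.511]
```

View pics/s5.png

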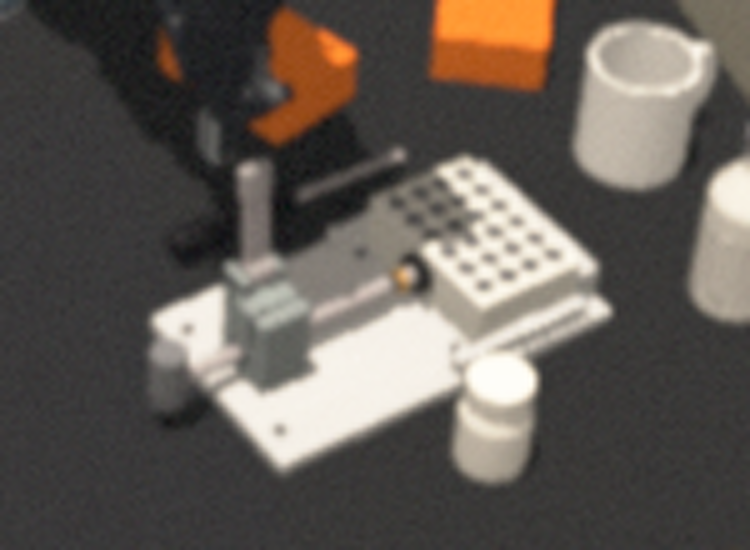

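```bash
python3 -m creep '[[0,0.6,0,0,0,0,-1],[0,1.03,-0.04,0,0,0,-1],[0,1.4,-0.05,0,0,0,-1],[0,1.71,-0.05,0,0,0,-1],[0,1.93,0,0,0,0,-1],[0,2.15,0.04,0,0,0,-1],[0,2.36,0.12,0,0,0,-1],[0,2.57,0.2,0,0,0,-1]]'>/dev/null; python3 rel.py
python3 - <<'E'
from h import *
S=arm.grab_frame("scene")
cv2.imwrite("pics/s6.png",cv2.resize(S["image"][165:275,300:450],None,fx=5,fy=5,interpolation=cv2.INTER_CUBIC)[:,:,::-1])
E
```

```text
stand-frame TCP mm [-63.54    0.344 163.475] yaw err deg -0.04842125876850412 F stand [-1.412  4.426  5.812] gap -0.001106040595951093 t 13.075 q [0.236 0.416 0.03  1.185 0.    1.519]
```

View pics/s6.png

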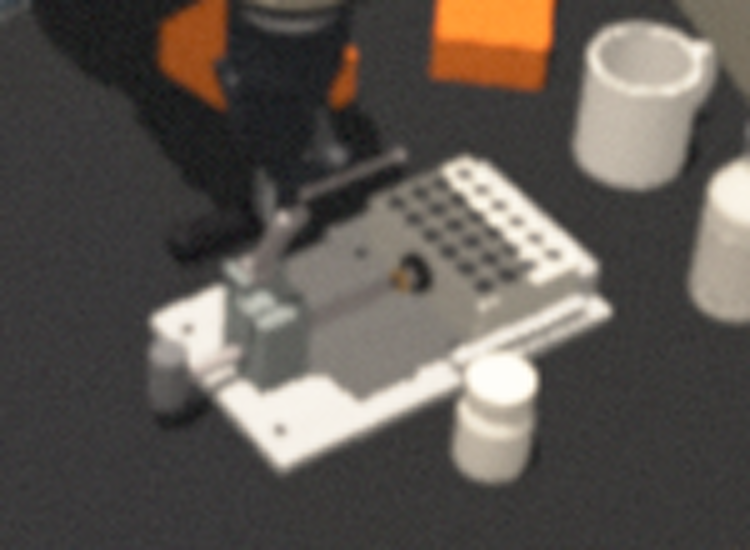

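The fingertips are pushing the lever over (crop 285,225) with about 7 N, so I continue along the arc.

```bash
python3 -m creep '[[0,0.2,0.11,0,0,0,-1],[0,0.39,0.24,0,0,0,-1],[0,0.57,0.38,0,0,0,-1],[0,0.73,0.54,0,0,0,-1],[0,0.88,0.71,0,0,0,-1],[0,1.01,0.9,0,0,0,-1],[0,1.13,1.1,0,0,0,-1],[0,1.23,1.3,0,0,0,-1],[0,1.31,1.52,0,0,0,-1],[0,1.37,1.73,0,0,0,-1],[0,1.41,1.95,0,0,0,-1],[0,1.43,2.16,0,0,0,-1]]'>/dev/null; python3 rel.py; python3 -m creep '[[0,0,0.04,0,0,0,-1],[0,0,0.04,0,0,0,-1]]'>/dev/null; python3 rel.py
```

```text
stand-frame TCP mm [-63.589 -34.873 108.743] yaw err deg -0.04412097501440961 F stand [ 0.498  2.939 22.566] gap -0.0030206435114910305 t 14.625 q [0.239 0.518 0.048 1.102 0.    1.522]
stand-frame TCP mm [-63.592 -34.897 108.946] yaw err deg -0.04190170205400785 F stand [-0.283  4.308 12.098] gap -0.0006912117688378351 t 14.875 q [0.238 0.517 0.047 1.101 0.    1.522]
```

```bash
python3 -m creep '[[0,0,-1,0,0,0,-1],[0,0,-3,0,0,0,-1],[0,0,-5,0,0,0,-1],[-2,0,-6,0,0,0,-1],[-4,0,-6,0,0,0,-1],[-6,0,-6,0,0,0,-1],[-8,0,-6,0,0,0,-1],[-8,0,-6,0,0,0,-1],[-8,0,-6,0,0,0,-1]]'>/dev/null; python3 rel.py
python3 - <<'E'
from h import *
S=arm.grab_frame("scene")
cv2.imwrite("pics/s7.png",cv2.resize(S["image"][165:275,300:450],None,fx=5,fy=5,interpolation=cv2.INTER_CUBIC)[:,:,::-1])
E
```

```text
stand-frame TCP mm [-263.478  -35.09   258.026] yaw err deg -0.020531681201888176 F stand [ 1.467 -1.096  0.262] gap -0.0003583191372920668 t 16.0 q [-0.068  0.579  0.527  1.52   0.     1.216]
```

View pics/s7.png

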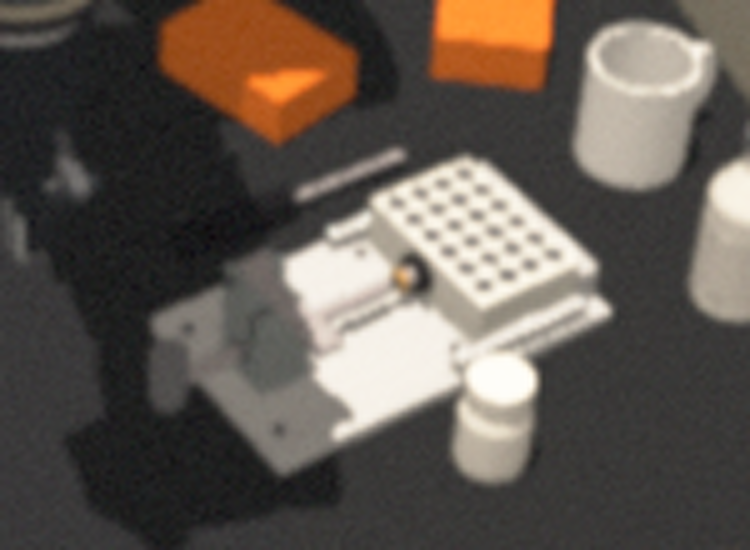

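The lever now lies level across the tower, from about (260,270) to (330,345). The foot at (412,273) bears on the block, which is home, and the arm is clear.

```bash
python3 -c "
from cell import arm
print(arm.hand_in())"
```

```text
the job is handed in; nothing more can be done
None
```

I handed the job in at about 16 s of the 54 s allowed, but the hand-in gave no verdict. The block is home against the jaw under foot pressure (about 9 N at the end of the push, judged from the wrist force; up to 5 N stays once let go), the lever lies level across the tower in the last picture, and the arm ended clear without my seeing it disturb anything else.

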